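# Stand the cat figure up and load it in the drying tray facing like the others

### The arm

A 6-joint arm with a two-finger parallel gripper is mounted at the origin on the work surface. World frame = base frame: x ahead of the robot, y to its left, z up, the work surface at z = 0. Lengths are in m, angles in rad, forces in N, time in s.
With the tool pointing down it reaches from about 0.375 to 0.975 m from the base axis. Payload 3.8 kg.
Tool frame: the origin (TCP) lies between the finger pads; the fingertips stand 14 mm ahead of it and the grasp point (between the pads) lies 5 mm behind it (tips_ahead is the distance from the TCP to the fingertips, in m); x points along the fingers, y is the direction in which the jaws open and shut, and the axes are right-handed (so a half turn about x gives the same grasp; the last joint's range is limited). The gripper opens to 85 mm and grips with 20 to 120 N. Pads are 22 mm wide; open, the fingers measure 114 mm over their backs; the gripper's body (76 mm by 85 mm) begins 54 mm behind the grasp point. The pads swing forward as they close: fully open they stand 13 mm farther back than shut.
Start: joints at [1.096, 0.264, 1.604, -0, 1.274, -0.037], TCP at [0.286, 0.611, 0.245] pointing down, gripper open.
Joint ranges: [-2.63, 2.63], [-0.94, 2.18], [0.31, 2.57], [-1.31, 4.45], [0, 2.66], [-2.55, 2.55]. Speed limits (rad/s): [2.57, 2.57, 3.14, 3.14, 3.14, 3.14].

### API

Orientations are given as a rotation vector (axis times angle).
In Python, from workcell import read_state, read_camera, camera_params, finish_job, spot_in, tips_ahead gives the robot as it stands.
- The arm moves only by the tool apply_moves, never from a script. Its argument "commands" is a list of rows, each a list of 7 numbers: the closure, from 0 (fully open) to 1 (shut), then the shift along the tool's x, y, z in mm, then the turn, a rotation vector about the tool's x, y, z in degrees. A call has 1 to 8 rows; each row is the pose to reach, as a shift and turn from the pose commanded when the call began, along the tool's axes at that moment; what a row does not reach only later rows make up. A row lasts 1/8 s, in which the tool goes at most 62.5 mm and 10.7 degrees, less where a joint would pass 70% of its speed; a pose out of reach is approached as far as the arm can. A call with a gripper value outside its range is refused whole. The fingers move at their own pace and stop on an object; "force" is the grip in N (left out, the last holds). Time passes only in rows, so rows that repeat a pose let the fingers close. It gives the time, the measured TCP pose, the force and the opening at its end, in the units of the state.
- read_state(): the state, without advancing time (a new reading comes with each control period).
- read_camera(name): name is "scene" or "top"; returns (picture, depth): 400x640x3 uint8, red, green, blue; 400x640 float32, m along the optical axis (not along the pixel's ray), 0 where there is no reading.
- camera_params(name): a dict with "fx", "fy", "cx", "cy" (pixels), "camera_from_world" (4x4, takes a point from world to camera coordinates). Camera axes: x right, y down, z forward; pixel columns grow to the right and rows downward; lengths in m; the calibration is good to about 2 mm. A picture is of the moment at which its call begins. camera_params takes no time and is no camera call.
- finish_job(): hands the job in, once; it reports no verdict.
Trained networks look in the newest picture that a camera, given by its name, has taken for a name from the list of things; names that differ only in an ending like _2 or _b are one class to them, and where a whole thing is asked for, a point or a joint stands for the part that bears it (a point fixed in the world has none). Each returns a list of dicts, best first, with "p" (0 to 1); they miss things now and then, are a little off and sometimes report something else, mostly with a low value. They report only what shows in the picture. A call takes as long as a camera call. They do not tell look-alikes from the thing itself.
- spot_in(camera, name): "at" ([column, row] in pixels, amid what is visible of it).
The state is a dict: "time": time; "q": joint angles; "joint_vel": joint speeds; "joint_torque": joint torques, N m; "tool_pos": TCP position; "tcp_rot": TCP orientation; "wrist_force": force on the tool from outside, world axes, zero at the start; "torque": the same for the moment, N m; "width": opening from 0.0 (shut) to 1.0 (fully open).
Only numpy, scipy, OpenCV 4.12 (cv2) and the standard library are available. Lean on these libraries where they do the work, as an engineer would, in place of code of your own. Each camera call takes 0.05 s, during which the arm holds its last target. There are 200 camera calls.

### The job

Take the cat figure that lies on its back in the grey bin, stand it up on its flat base outside the tray and let go of it. Then take it again from above and set it down, without dropping it, upright in the empty pocket of the plywood drying tray, its paws pointing the same way as those of the two cats already there. Do not disturb those two cats or knock over the jars and the cup.

Things in the scene. Friction and masses are not known exactly. Their poses are not given: they have to be found in the camera images.
- cat: White sitting-cat figure on an 8 mm steel base plate, 60 mm tall with ears. Block 50 (x) x 40 (y) x 50 (z) mm, flat sides, flat back at x=-25; paws 28 wide, 13 high jut 14 mm in front at the foot, to x=+39. Origin: centre of the block's base; x to the paws, z base to ears. 0.15 kg, centre of mass 17 mm above base. Starts on its back on the bin's floor: x up, ears roughly away from the robot.
- cat_mid (a point): Point in the middle of that cat's block, 25 mm above its base on its z axis.
- cat_paws (a point): Tip of that cat's paws tab, 39 mm in front of its origin, 6 mm above its base.
- bin: Grey plastic bin, open on top, fixed: 220 (x) x 200 (y) x 40 high mm outside, walls and floor 4 mm. Origin: centre of its underside.
- tray: Plywood drying tray, fixed: 250 (its x) x 64 mm, floor 5 mm, walls 4 mm thick and up to 20 mm above the table. Three pockets in a row along its x, each 78 (x) x 56 mm inside, centres 82 mm apart, the middle one at the tray's centre. Flat grip lip at its +x end. Cats in it point their paws to the tray's +x. Origin: centre of its underside.
- liner: Thin cork liner, 74 x 52 x 2 mm, fixed on the floor of the empty pocket. Its origin (underside, 5 mm above the table; its top 7 mm) is the point over which the cat's origin belongs (7 mm to -x of the pocket's centre); its x axis is the way the paws must point.
- done_a: A cat already standing in the tray, the same shape, size and frame as the one to be loaded.
- done_b: The other cat already standing in the tray, the same as done_a.
- bin_jar: Small closed paint jar, 28 mm across, 34 mm tall, standing in the bin near its far left corner (+x, +y of the bin). Origin: centre of its underside.
- paint_a: Closed paint jar, 30 mm across, 45 mm tall, standing on the table. Origin: centre of its underside.
- paint_b: Closed paint jar, the same size as paint_a.
- cup: White paper cup, 72 mm across, 85 mm tall, standing on the table. Origin: centre of its underside.
Not all that is in view belongs to the job. Leave any red or yellow look-alike of the cat alone. Leave any green or purple look-alike of the done_b alone.

How it is judged:
By the outcome, as a careful person would: the job done as asked, in the order asked, and still so for the second after the job is handed in, with the robot touching nothing.
It also fails if it takes over 54 s, if anything falls off the work surface, if the arm or the gripper's body presses on something with over 40 N, if the wrist force passes 120 N, or if a joint passes its speed limit or range.

## Working session

There is one attempt and no reset: what is moved stays moved. The work goes in short steps, Python scripts to look and compute and a tool call to move; the robot and the scene stay as the last step left them, time stands still between calls to the robot, and variables do not carry over. Pictures are saved under pics/ and viewed, on a budget of 10 in all, crops included, one or two more only if the job needs it, and the job is handed in when it is done.

Besides the shell and the picture viewer there is one more tool, called after "Emit:" as name(argument=value, ...), one argument or row to a line, values as JSON. apply_moves: Moves the arm, as the interface text tells. Its arguments: {"type":"object","properties":{"commands":{"type":"array","items":{"type":"array","items":{"type":"number"}}},"force":{"type":"number"}},"required":["commands"]}

```bash
ls; mkdir -p pics
cat > h.py <<'E'
import numpy as np, cv2
from scipy.spatial.transform import Rotation as R
from workcell import *
def cam(n):
    im,d=read_camera(n); P=camera_params(n)
    v,u=np.mgrid[0:400,0:640]
    C=np.stack([(u-P['cx'])/P['fx']*d,(v-P['cy'])/P['fy']*d,d],-1)
    T=np.linalg.inv(P['camera_from_world'])
    W=C@T[:3,:3].T+T[:3,3]; W[d==0]=np.nan
    return im,d,W
def save(n,im,s=1): cv2.imwrite('pics/'+n,cv2.resize(im[...,::-1],None,fx=s,fy=s,interpolation=cv2.INTER_CUBIC))
def goto(pos,Rm):
    "shift mm and turn deg from current pose to target pose, tool axes"
    s=read_state(); R0=R.from_rotvec(s['tcp_rot'])
    return np.round(R0.inv().apply(np.array(pos)-s['tool_pos'])*1000,1), np.round(np.degrees((R0.inv()*R.from_matrix(Rm)).as_rotvec()),1)
E
python3 - <<'E'
from h import *
for n in('top','scene'):
    im,d,W=cam(n); save(n+'0.png',im,1.25); np.savez(n+'0.npz',im=im,W=W)
    for k in('cat','bin','tray','liner','done_a','bin_jar','paint_a','cup'):
        for r in spot_in(n,k):
            u,v=map(int,map(round,r['at'])); print(n,k,round(r['p'],2),u,v,np.round(W[v,u],3))
s=read_state();print(s);print(np.round(R.from_rotvec(s['tcp_rot']).as_matrix(),3), tips_ahead)
E
```

```text
pics
top cat 0.75 236 192 [0.54  0.242 0.052]
top cat 0.73 220 274 [0.301 0.282 0.05 ]
top cat 0.72 169 201 [0.511 0.44  0.041]
top bin 0.95 231 184 [ 0.568  0.267 -0.001]
top tray 0.89 381 189 [ 0.56  -0.19   0.011]
top liner 0.63 392 191 [ 0.555 -0.225  0.006]
top liner 0.58 412 190 [ 0.56  -0.286  0.006]
top done_a 0.92 430 229 [ 0.442 -0.33   0.054]
top done_a 0.87 386 182 [ 0.577 -0.198  0.058]
top done_a 0.86 438 195 [ 0.542 -0.353  0.055]
top done_a 0.58 471 200 [ 0.53  -0.454  0.045]
top bin_jar 0.41 222 163 [0.629 0.291 0.024]
top paint_a 0.74 436 194 [ 0.545 -0.347  0.053]
top paint_a 0.39 307 141 [0.697 0.037 0.045]
top cup 0.74 347 114 [ 0.791 -0.084  0.005]
scene cat 0.86 408 213 [0.557 0.243 0.042]
scene cat 0.7 406 163 [0.327 0.272 0.046]
scene cat 0.63 477 206 [0.542 0.442 0.052]
scene bin 0.58 413 221 [0.565 0.259 0.017]
scene tray 0.95 231 231 [ 0.586 -0.26   0.008]
scene liner 0.51 414 222 [0.557 0.265 0.006]
scene done_a 0.91 162 215 [ 0.558 -0.453  0.047]
scene done_a 0.82 200 223 [nan nan nan]
scene done_a 0.8 252 226 [ 0.61  -0.193  0.05 ]
scene bin_jar 0.43 25
[... 265 characters left out ...]
63845269e-01,  1.60402252e+00,  1.60459147e-05,
        1.27369357e+00, -3.68522235e-02]), 'joint_vel': array([-4.72673425e-05,  2.29566057e-04, -1.37977714e-03, -9.05885451e-04,
       -1.65767792e-03,  3.42123772e-04]), 'joint_torque': array([-1.22036499e-04, -5.15056729e+01, -3.67727673e+01,  2.47832969e-05,
        7.08436546e-04,  1.78136366e-05]), 'tool_pos': array([0.28616041, 0.61132542, 0.24530445]), 'tcp_rot': array([ 0.34342408,  1.54338876, -0.34337007]), 'wrist_force': array([-0.15304069,  0.06724713, -0.25679161]), 'torque': array([ 0.07869824,  0.02275359, -0.02169053]), 'width': 0.9970921652930276}
[[ 0.     0.424  0.906]
 [ 0.     0.906 -0.424]
 [-1.     0.    -0.   ]] 0.014
```

View pics/top0.png

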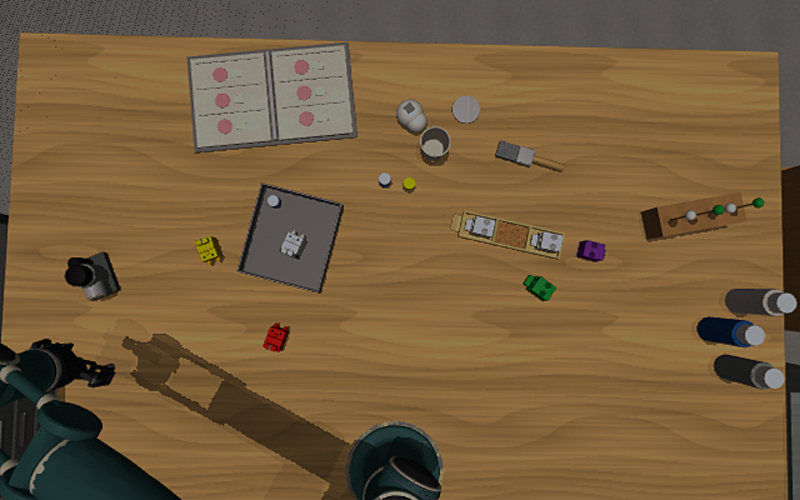

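View pics/scene0.png

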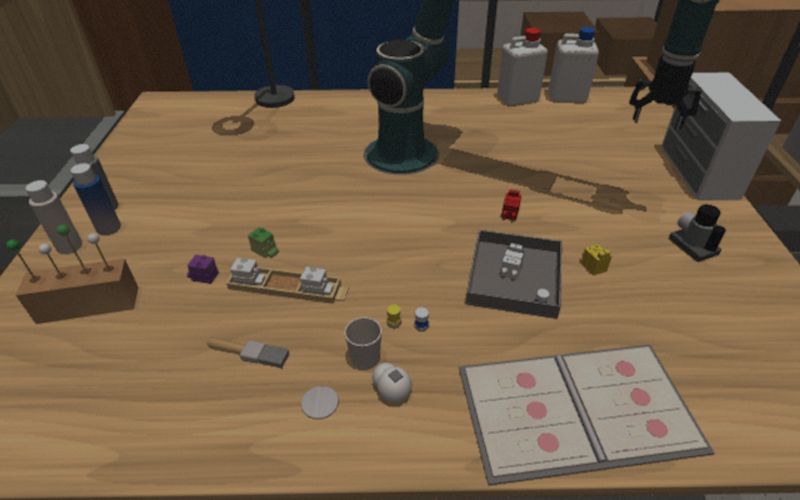

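Run:
```python
from h import *
a=np.load('top0.npz');im,W=a['im'],a['W'];b=np.load('scene0.npz')
c=lambda i,u,v,s:cv2.resize(i[v-s*3//4:v+s*3//4,u-s:u+s],(400,300),interpolation=cv2.INTER_CUBIC)
save('crop1.png',np.vstack([np.hstack([c(im,234,191,24),c(im,406,188,48)]),np.hstack([c(b['im'],410,208,28),c(b['im'],228,224,52)])]))
# cloud rects
def sub(W,x0,x1,y0,y1,z0,z1):
    return W[(W[...,0]>x0)&(W[...,0]<x1)&(W[...,1]>y0)&(W[...,1]<y1)&(W[...,2]>z0)&(W[...,2]<z1)]
def rect(n,p):
    print(n,len(p),cv2.minAreaRect((p[:,:2]*1000).astype(np.float32)),np.round(np.percentile(p[:,2],[5,50,95]),4))
for nm,A in(('top',W),('scene',b['W'])):
    rect(nm+' cat>.03',sub(A,.48,.6,.18,.285,.03,.09))
    rect(nm+' cat.034-.05',sub(A,.48,.6,.18,.285,.045,.056))
    rect(nm+' cat.065+',sub(A,.48,.6,.18,.285,.058,.09))
    rect(nm+' binrim',sub(A,.4,.72,.1,.4,.034,.043))
    rect(nm+' tray',sub(A,.48,.64,-.45,-.1,.012,.024))
    rect(nm+' doneb',sub(A,.5,.64,-.25,-.15,.03,.09))
    rect(nm+' donea',sub(A,.48,.64,-.41,-.31,.03,.09))
    print(np.round(np.nanmedian(sub(A,.35,.45,-.1,.1,-.02,.02)[:,2]),4))
```

```text
top cat>.03 252 ((531.6861572265625, 251.5917205810547), (40.49403381347656, 53.763648986816406), 67.24187469482422) [0.0383 0.0521 0.068 ]
top cat.034-.05 173 ((529.8154907226562, 252.49560546875), (40.20198440551758, 49.66448211669922), 67.15318298339844) [0.047  0.0514 0.0547]
top cat.065+ 43 ((514.6984252929688, 259.8614501953125), (31.460491180419922, 20.749605178833008), 28.95873260498047) [0.0603 0.0666 0.0701]
top binrim 433 ((547.8241577148438, 259.06817626953125), (201.12232971191406, 220.14077758789062), 76.33676147460938) [0.0345 0.0382 0.0421]
top tray 512 ((562.4917602539062, -294.2010498046875), (324.313720703125, 65.206298828125), 78.30062103271484) [0.0129 0.0181 0.023 ]
top doneb 249 ((581.117431640625, -199.37313842773438), (52.50404357910156, 40.04896545410156), 77.88526153564453) [0.0382 0.0544 0.0612]
top donea 258 ((542.4608764648438, -362.23651123046875), (59.97450256347656, 51.13768005371094), 78.42183685302734) [0.0351 0.054  0.0615]
-0.0004
scene cat>.03 296 ((535.0665893554688, 250.55404663085938), (40.232669830322266, 60.353912353515625), 67.9007415771484
[... 168 characters left out ...]
ene cat.065+ 49 ((517.2509155273438, 257.8404846191406), (27.618993759155273, 16.385066986083984), 68.14373016357422) [0.0596 0.0659 0.0691]
scene binrim 570 ((551.0758056640625, 257.72802734375), (199.99969482421875, 227.38687133789062), 76.6860122680664) [0.0346 0.0382 0.0418]
scene tray 709 ((566.2373657226562, -298.15313720703125), (299.8086242675781, 72.1766357421875), 78.33160400390625) [0.0126 0.0178 0.0224]
scene doneb 306 ((587.4141845703125, -199.6904296875), (51.45379638671875, 43.57603454589844), 75.65978240966797) [0.0318 0.0529 0.0586]
scene donea 296 ((554.9678344726562, -361.47900390625), (50.83680725097656, 43.87663269042969), 77.1249008178711) [0.0329 0.0528 0.0588]
-0.0004
```

View pics/crop1.png

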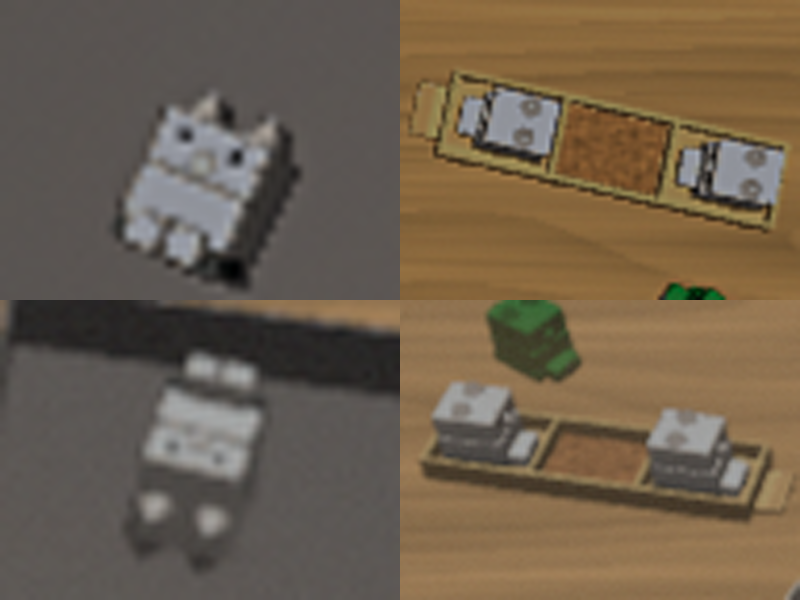

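Candidates for the cat (top camera, native pixels): white in bin (236,192), red (220,274), yellow (169,201). The crop confirms the white one is lying on its back in the bin, with its ears away from the robot and its paws up. The tray's empty corked pocket is the middle one. The lip and the paws point to world +y.

```bash
cat >> h.py <<'E'
def frame(dirx,y):
    x=np.array(dirx,float);x/=np.linalg.norm(x);y=np.array(y,float);y-=x*(x@y);y/=np.linalg.norm(y)
    return np.stack([x,y,np.cross(x,y)],1)
th=np.radians(-22.5);u=np.array([np.cos(th),np.sin(th),0]);Z=np.array([0,0,1.])
al=np.radians(35)
RB=frame(-Z*np.cos(al)-u*np.sin(al),[-u[1],u[0],0])
G=np.array([.5305,.252,.033])+.005*u   # grasp point in bin
E
python3 - <<'E'
from h import *
x=RB[:,0]
print(goto(G+.005*x-.13*x,RB)); print(goto(G+.005*x,RB))
E
```

```text
(array([ 109.9, -218.4,  450.3]), array([-2.5, 35. , -0.8]))
(array([ 216.4, -221.7,  375.8]), array([-2.5, 35. , -0.8]))
```

Emit:
apply_moves(
  commands=[
    [0, 0, -25, 50, 0, 0, 0],
    [0, 0, -50, 100, 0, 0, 0],
    [0, 10, -75, 150, 0, 5, 0],
    [0, 25, -100, 200, -0.5, 11, 0],
    [0, 40, -125, 250, -1, 18, 0],
    [0, 60, -150, 305, -1.5, 25, -0.5],
    [0, 80, -175, 355, -2, 30, -0.7],
    [0, 95, -200, 405, -2.5, 35, -0.8],
  ],
  force=50,
)

```text
time: 1.9
tool_pos: [0.5695, 0.2566, 0.1496]
tcp_rot: [0.429, 2.151, -0.222]
wrist_force: [1.1, -0.4, -0.0]
width: 1.002
```

Run:
```python
from h import *
x=RB[:,0]
s=read_state();print(s['q'],s['tool_pos'])
print(goto(G+.005*x-.13*x,RB)); print(goto(G+.005*x,RB))
```

```text
[ 0.20774061  0.55174943  1.50446722  0.33230799  1.60908964 -1.0467678 ] [0.569456   0.25664989 0.14956952]
(array([-12.9, -19.2,  42.9]), array([-0. , -0.2, -0. ]))
(array([117.1, -19.3,  43.3]), array([-0. , -0.2, -0. ]))
```

Emit:
apply_moves(
  commands=[
    [0, -5, -19, 43, 0, 0, 0],
    [0, 30, -19.5, 43.5, 0, 0, 0],
    [0, 60, -19.5, 43.5, 0, 0, 0],
    [0, 85, -19.5, 43.5, 0, 0, 0],
    [0, 102, -19.5, 43.5, 0, 0, 0],
    [0, 112, -19.5, 43.5, 0, 0, 0],
    [0, 117, -19.5, 43.5, 0, 0, 0],
    [0, 117, -19.5, 43.5, 0, 0, 0],
  ],
)

```text
time: 2.9
tool_pos: [0.532, 0.2526, 0.0298]
tcp_rot: [0.427, 2.148, -0.222]
wrist_force: [0.8, 0.6, -1.2]
width: 1.0
```

Run:
```python
from h import *
x=RB[:,0]
s=read_state();print(s['q'],s['tool_pos'],s['wrist_force'])
print(goto(G+.005*x,RB))
im,d,W=cam('top'); im2,_,_=cam('scene')
c=lambda i,u,v,s:cv2.resize(i[v-s*3//4:v+s*3//4,u-s:u+s],(400,300),interpolation=cv2.INTER_CUBIC)
save('c2.png',np.hstack([c(im,234,191,44),c(im2,410,208,48)]))
```

```text
[ 0.21386216  0.62074379  1.64823522  0.33779155  1.40393588 -1.11227483] [0.53199785 0.25261754 0.02979274] [ 0.78027047  0.6143813  -1.15254025]
(array([ 0.2, -1.1,  1.3]), array([ 0.,  0., -0.]))
```

View pics/c2.png

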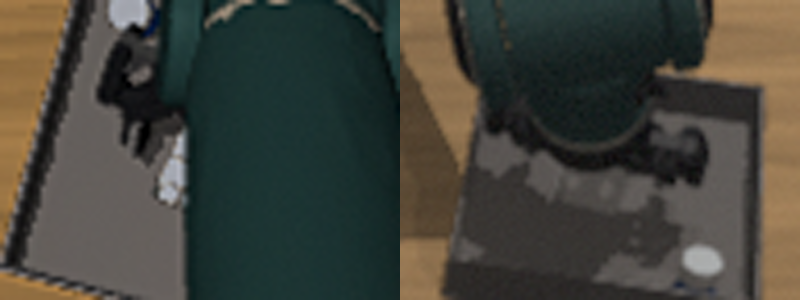

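The fingers straddle the cat and the jar is clear (top crop about 125,10), so I'm closing.

Emit:
apply_moves(
  commands=[
    [0.3, 0, -1, 1, 0, 0, 0],
    [0.6, 0, -1, 1, 0, 0, 0],
    [1, 0, -1, 1, 0, 0, 0],
    [1, 0, -1, 1, 0, 0, 0],
    [1, 0, -1, 1, 0, 0, 0],
    [1, 0, -1, 1, 0, 0, 0],
  ],
  force=50,
)

```text
time: 3.75
tool_pos: [0.5324, 0.2513, 0.0293]
tcp_rot: [0.427, 2.148, -0.222]
wrist_force: [2.0, -0.5, 2.2]
width: 0.46
```

```bash
cat >> h.py <<'E'
RS=frame([np.cos(al),0,-np.sin(al)],[0,1,0])
xs=RS[:,0]
def rows(pts):
    for p,Rm in pts:
        a,b=goto(p,Rm); print(np.round(a,0).tolist(),np.round(b,1).tolist())
E
python3 - <<'E'
from h import *
from scipy.spatial.transform import Slerp
s=read_state();p=s['tool_pos'];A=R.from_rotvec(s['tcp_rot']).as_matrix()
up=p+[0,0,.17]
sl=Slerp([0,1],R.from_matrix([A,RS]))
e=np.array([.58,0,.20])
L=[(p+[0,0,.06],A),(p+[0,0,.12],A),(up,A)]
for t in np.arange(1,11)/10: L.append((up+(e-up)*t,sl(t).as_matrix()))
rows(L)
E
```

```text
[-49.0, 0.0, -34.0] [-0.0, 0.0, 0.0]
[-98.0, 0.0, -69.0] [-0.0, 0.0, 0.0]
[-139.0, 0.0, -97.0] [-0.0, 0.0, 0.0]
[-147.0, -21.0, -86.0] [-2.5, -8.9, 0.4]
[-156.0, -43.0, -74.0] [-4.9, -17.7, 0.9]
[-164.0, -64.0, -63.0] [-7.4, -26.6, 1.3]
[-172.0, -86.0, -52.0] [-9.8, -35.5, 1.7]
[-180.0, -107.0, -40.0] [-12.3, -44.3, 2.2]
[-188.0, -128.0, -29.0] [-14.8, -53.2, 2.6]
[-196.0, -150.0, -17.0] [-17.2, -62.1, 3.0]
[-204.0, -171.0, -6.0] [-19.7, -71.0, 3.5]
[-212.0, -192.0, 6.0] [-22.1, -79.8, 3.9]
[-220.0, -214.0, 17.0] [-24.6, -88.7, 4.3]
```

Emit:
apply_moves(
  commands=[
    [1, -25, 0, -17, 0, 0, 0],
    [1, -60, 0, -42, 0, 0, 0],
    [1, -100, 0, -70, 0, 0, 0],
    [1, -139, 0, -97, 0, 0, 0],
    [1, -147, -21, -86, -2.5, -8.9, 0.4],
    [1, -156, -43, -74, -4.9, -17.7, 0.9],
    [1, -164, -64, -63, -7.4, -26.6, 1.3],
    [1, -172, -86, -52, -9.8, -35.5, 1.7],
  ],
)

```text
time: 4.75
tool_pos: [0.5505, 0.1497, 0.1994]
tcp_rot: [0.245, 1.533, -0.129]
wrist_force: [0.4, -0.5, -1.3]
width: 0.459
```

Run:
```python
from h import *
from scipy.spatial.transform import Slerp
s=read_state();print(s['q'],s['width'],s['wrist_force']);p=s['tool_pos'];A=R.from_rotvec(s['tcp_rot']).as_matrix()
sl=Slerp([0,1],R.from_matrix([A,RS]))
e=np.array([.58,0,.18])
rows([(p+(e-p)*t,sl(t).as_matrix()) for t in np.arange(1,8)/7])
```

```text
[ 0.18571493  0.06811682  1.9195378   0.06903526  1.10470079 -1.1755184 ] 0.45870632884208223 [ 0.37758816 -0.50527047 -1.29230463]
[1.0, -20.0, 9.0] [-2.1, -7.6, 0.4]
[3.0, -40.0, 18.0] [-4.2, -15.1, 0.8]
[4.0, -60.0, 27.0] [-6.3, -22.7, 1.1]
[6.0, -80.0, 36.0] [-8.4, -30.3, 1.5]
[7.0, -100.0, 46.0] [-10.4, -37.9, 1.9]
[9.0, -120.0, 55.0] [-12.5, -45.4, 2.3]
[10.0, -140.0, 64.0] [-14.6, -53.0, 2.7]
```

Emit:
apply_moves(
  commands=[
    [1, 1, -20, 9, -2.1, -7.6, 0.4],
    [1, 3, -40, 18, -4.2, -15.1, 0.8],
    [1, 4, -60, 27, -6.3, -22.7, 1.1],
    [1, 6, -80, 36, -8.4, -30.3, 1.5],
    [1, 7, -100, 46, -10.4, -37.9, 1.9],
    [1, 9, -120, 55, -12.5, -45.4, 2.3],
    [1, 10, -140, 64, -14.6, -53, 2.7],
    [1, 10, -140, 64, -14.6, -53, 2.7],
  ],
)

```text
time: 5.75
tool_pos: [0.5717, 0.0099, 0.1972]
tcp_rot: [-0.004, 0.651, -0.021]
wrist_force: [0.3, -0.8, -1.7]
width: 0.463
```

Run:
```python
from h import *
s=read_state();print(s['q'],s['tool_pos'],s['width'],s['wrist_force'])
print(goto([.60,0,.03+.04-.005*np.sin(al)],RS)); print(goto([.60,0,.03-.005*np.sin(al)],RS))
im,d,W=cam('scene')
u,v=330,225
P=camera_params('scene');q=P['camera_from_world']@np.r_[s['tool_pos'],1];u,v=int(P['fx']*q[0]/q[2]+P['cx']),int(P['fy']*q[1]/q[2]+P['cy']);print(u,v)
save('c3.png',im[v-45:v+45,u-60:u+60],5)
n=W[v-45:v+45,u-60:u+60].reshape(-1,3);n=n[(n[:,2]>.1)&(n[:,0]>.585)]
print(n.min(0),n.max(0))
```

```text
[-2.66102356e-02 -2.85542887e-01  2.50614455e+00  4.71133482e-01
  1.06312215e-03 -2.05474012e+00] [0.57170858 0.00985301 0.19723451] 0.46251616004159257 [ 0.25448867 -0.75185877 -1.66809504]
(array([101.5,  -8. , -86.3]), array([-0.2, -2.3,  1.2]))
(array([ 125.8,   -7.6, -118.2]), array([-0.2, -2.3,  1.2]))
325 174
[ 0.58505639 -0.01844254  0.16709675] [0.6017398  0.03259101 0.22423042]
```

View pics/c3.png

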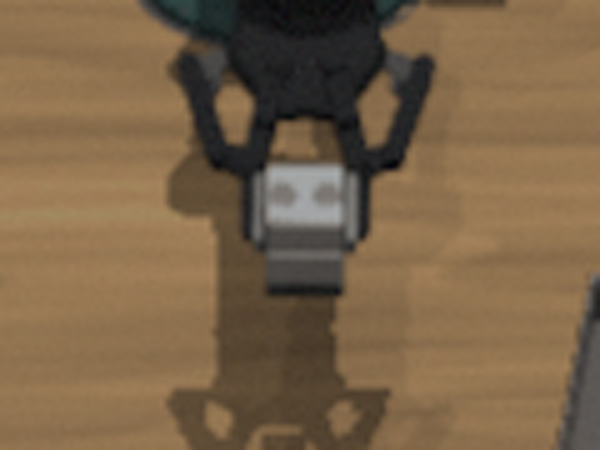

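Run:
```python
from h import *
from scipy.optimize import least_squares
# q2,q3,q5 (q4 small only) ; generic spherical-ish model
D=[([1.096,.264,1.604,0,1.2737,-.037],[.2862,.6113,.2453]),([.2077,.5517,1.5045,.3323,1.6091,-1.0468],[.5695,.2566,.1496]),
([.2139,.6207,1.6482,.3378,1.4039,-1.1123],[.532,.2526,.0298]),([.1857,.0681,1.9195,.069,1.1047,-1.1755],[.5505,.1497,.1994]),
([-.0266,-.2855,2.5061,.4711,.0011,-2.0547],[.5717,.0099,.1972])]
rz=lambda a:R.from_euler('z',a);ry=lambda a:R.from_euler('y',a)
def fk(q,g):
    h,s,a,e,b,L,o=g
    r=rz(q[0]);p=r.apply([s,o,h])
    r=r*ry(q[1]);p=p+r.apply([0,0,a])
    r=r*ry(q[2]);p=p+r.apply([e,0,b])
    r=r*rz(q[3])*ry(q[4]);p=p+r.apply([0,0,L])
    return p,r
f=lambda g:np.concatenate([fk(q,g)[0]-np.array(p) for q,p in D])
m=least_squares(f,[.2,0,.4,0,.4,.25,0]);print(np.round(m.x,4),np.abs(m.fun).max())
for r_ in(.6,.62,.64,.66,.68,.7):
    def res(q): 
        p,Rr=fk([0,q[0],q[1],0,q[2],0],m.x); return [p[0]-r_,p[2]-.027,(q.sum()-np.pi/2-al)]
    k=least_squares(res,[.3,1.8,.2]);print(r_,np.round(k.x,3),k.cost)
b=np.load('scene0.npz')['W']
for px in((220,76),(217,60),(186,100)): print(px,b[px[1],px[0]])
```

```text
[ 2.518e-01 -1.000e-04  5.119e-01  1.300e-03  5.663e-01  3.336e-01
  2.490e-02] 8.18344944432392e-05
0.6 [ 0.249  2.528 -0.595] 1.6597351784614253e-26
0.62 [ 0.273  2.489 -0.58 ] 2.2720815763563625e-27
0.64 [ 0.297  2.449 -0.564] 2.9004929268912645e-28
0.66 [ 0.32   2.409 -0.547] 4.437526157066016e-29
0.68 [ 0.343  2.369 -0.531] 1.129924440925655e-29
0.7 [ 0.367  2.328 -0.513] 6.189999026571338e-31
(220, 76) [-0.36650344 -0.44550247  0.02005957]
(217, 60) [-0.36621675 -0.44628556  0.09384042]
(186, 100) [-0.18749305 -0.56042799  0.00098092]
```

```bash
cat >> h.py <<'E'
from scipy.optimize import least_squares
g=[.2518,-.0001,.5119,.0013,.5663,.3336,.0249]
LO=np.array([-2.63,-.94,.31,-1.31,0,-2.55]);HI=np.array([2.63,2.18,2.57,4.45,2.66,2.55])
def fk0(q):
    h,s,a,e,b,L,o=g; E=R.from_euler
    r=E('z',q[0]);p=r.apply([s,o,h]); r=r*E('y',q[1]);p=p+r.apply([0,0,a])
    r=r*E('y',q[2]);p=p+r.apply([e,0,b]); r=r*E('z',q[3])*E('y',q[4]);p=p+r.apply([0,0,L])
    return p,r*E('z',q[5])
_s=read_state()
KR=R.from_matrix(np.round((fk0([1.09608857,.263845,1.604022,1.6e-5,1.273694,-.0368522])[1].inv()*R.from_rotvec([.34342408,1.54338876,-.34337007])).as_matrix()))
def fk(q): p,r=fk0(q); return p,r*KR
def ik(p,Rm,q0):
    f=lambda q:np.r_[(fk(q)[0]-p)*5,(fk(q)[1].inv()*R.from_matrix(Rm)).as_rotvec()]
    k=least_squares(f,np.clip(q0,LO+.001,HI-.001),bounds=(LO,HI)); return k.x,k.cost
E
python3 - <<'E'
from h import *
q=read_state()['q'];p,r=fk(q);s=read_state();print(KR.as_matrix(),p-s['tool_pos'],(r.inv()*R.from_rotvec(s['tcp_rot'])).magnitude())
gr=np.array([.60,0,.03])
for name,gr in(('centre',[.6,.0,.03]),('right',[.40,-.52,.03]),('near',[.48,-.06,.03])):
  for psi in range(-180,180,30):
    t=np.radians(psi);d=np.array([np.cos(t),np.sin(t),0])
    Rm=frame(d*np.cos(al)-Z*np.sin(al),[-d[1],d[0],0])
    best=None
    for q4 in(-1,.3,1.6,3,4):
      for q6 in(-1.6,0,1.6):
        x,c=ik(np.array(gr)+.005*Rm[:,0],Rm,[np.arctan2(gr[1],gr[0]),.3,2,q4,.7,q6])
        if c<1e-8:
            k=(np.abs(x-q).max(),x)
            if best is None or k[0]<best[0]: best=k
    if best: print(name,psi,round(best[0],2),np.round(best[1],2))
E
```

```text
[[ 0. -1.  0.]
 [ 0.  0. -1.]
 [ 1.  0.  0.]] [-1.12993963e-05  2.52246360e-07 -1.62146238e-05] 4.225050367039819e-16
centre -180 3.61 [-0.03  0.94  1.26 -0.02  1.9   1.55]
centre -150 3.32 [ 0.13  0.9   1.34 -0.33  1.81  1.26]
centre -120 3.11 [ 0.27  0.79  1.55 -0.61  1.6   1.04]
centre -90 2.99 [ 0.38  0.64  1.83 -0.9   1.31  0.93]
centre -30 3.79 [0.29 0.32 2.4  4.27 0.72 1.11]
centre 0 3.68 [-0.08  0.25  2.52  3.03  0.59  1.62]
centre 30 4.12 [-0.42  0.32  2.4   1.88  0.77  2.06]
centre 60 4.26 [-0.51  0.47  2.14  1.24  1.05  2.2 ]
centre 90 4.24 [-0.46  0.64  1.83  0.85  1.35  2.18]
centre 120 4.12 [-0.34  0.79  1.55  0.56  1.62  2.06]
centre 150 3.9 [-0.19  0.9   1.34  0.28  1.82  1.84]
right -180 3.1 [-0.69  0.9   1.33 -0.55  1.72  1.04]
right -150 2.95 [-0.58  0.75  1.62 -0.83  1.41  0.89]
right -120 2.92 [-0.53  0.58  1.95 -1.19  1.08  0.85]
right -60 3.51 [-0.89  0.32  2.4   3.39  0.55  1.45]
right -30 4.09 [-1.22  0.36  2.34  2.12  0.67  2.03]
right 0 4.31 [-1.37  0.49  2.1   1.37  0.96  2.24]
right 30 4.32 [-1.36  0.66  1.79  0.95  1.29  2.26]
right 60 4.22 [-1.26  0.83  1.47  0.65  1.6   2.15]
right 90 4.01 [-1.13  0.96  1.21  0.37  1.85  1.94]
right 120 3.7 [-0.98  1.03  1.08  0.06  1.98  1.63]
right 150 3.36 [-0.83  1.01  1.13 -0.27  1.93  1.3 ]
near -180 3.55 [-0.11  0.76  1.6  -0.09  1.74  1.49]
near -150 3.33 [ 0.07  0.72  1.69 -0.37  1.64  1.27]
near -120 3.17 [ 0.24  0.62  1.87 -0.64  1.46  1.11]
near -90 3.1 [ 0.36  0.48  2.13 -0.95  1.22  1.04]
near 30 4.07 [-0.75  0.23  2.55  1.61  0.9   2.01]
near 60 4.14 [-0.76  0.4   2.28  1.08  1.13  2.08]
near 90 4.11 [-0.64  0.55  2.    0.73  1.37  2.04]
near 120 3.98 [-0.48  0.67  1.77  0.45  1.58  1.92]
near 150 3.79 [-0.3   0.75  1.63  0.18  1.71  1.73]
```

```bash
cat >> h.py <<'E'
t_=np.radians(-110);d_=np.array([np.cos(t_),np.sin(t_),0])
RS=frame(d_*np.cos(al)-Z*np.sin(al),[-d_[1],d_[0],0]);xs=RS[:,0]
PS=np.array([.53,-.02,.03])+.005*xs
def jrows(path,cl):
    s=read_state();R0=R.from_rotvec(s['tcp_rot'])
    for q in path:
        p,r=fk(q);a=R0.inv().apply(p-s['tool_pos'])*1000;b=np.degrees((R0.inv()*r).as_rotvec())
        print([cl]+np.round(a,0).astype(int).tolist()+np.round(b,1).tolist(),np.round(p,2))
def jpath(q0,q1):
    n=1
    while 1:
        P=[q0+(q1-q0)*k/n for k in range(n+1)]
        if max((fk(a)[1].inv()*fk(b)[1]).magnitude() for a,b in zip(P,P[1:]))<np.radians(10) and max(np.linalg.norm(fk(a)[0]-fk(b)[0]) for a,b in zip(P,P[1:]))<.05: return P[1:]
        n+=1
E
python3 - <<'E'
from h import *
q=read_state()['q'];m=q.copy();m[3]=0;m[4]=.6;m[5]=-1.58;m[2]=2.3
g1,c=ik(PS+[0,0,.1],RS,[.3,.5,1.8,-.8,1.3,1]);g2,c2=ik(PS,RS,g1)
print(g1,c,g2,c2)
P=jpath(q,m)+jpath(m,g1); print(len(P)); jrows(P,1)
E
```

```text
[ 0.32080597  0.50135362  1.80804283 -0.6973219   1.56069837  0.95249065] 4.395935098063866e-31 [ 0.32080597  0.64825053  1.8139692  -0.70410059  1.44378752  1.05120119] 2.924387444874874e-23
18
[1, -4, 21, -1, -0.1, 6.9, 3.7] [0.57 0.03 0.2 ]
[1, -17, 21, -7, -0.1, 14.7, 3.8] [0.55 0.03 0.2 ]
[1, -37, 0, -12, 0.2, 22.5, 0.2] [0.53 0.01 0.21]
[1, -31, 3, -27, 6.2, 27.2, -2.3] [0.53 0.01 0.19]
[1, -25, 4, -42, 12.0, 31.5, -5.8] [0.53 0.01 0.18]
[1, -21, 4, -55, 17.7, 35.3, -10.2] [0.52 0.01 0.17]
[1, -17, 2, -67, 23.0, 38.3, -15.4] [0.52 0.01 0.15]
[1, -15, -1, -77, 28.2, 40.6, -21.4] [0.51 0.01 0.14]
[1, -12, -5, -86, 33.1, 41.9, -28.1] [0.51 0.01 0.14]
[1, -10, -9, -93, 37.7, 42.1, -35.2] [0.51 0.   0.13]
[1, -8, -14, -98, 42.0, 41.2, -42.7] [ 0.51 -0.    0.12]
[1, -6, -19, -101, 46.0, 39.0, -50.3] [ 0.51 -0.01  0.12]
[1, -4, -24, -102, 49.8, 35.6, -57.9] [ 0.51 -0.01  0.12]
[1, -2, -28, -102, 53.3, 30.8, -65.2] [ 0.51 -0.02  0.12]
[1, 0, -32, -99, 56.5, 24.7, -72.1] [ 0.51 -0.02  0.12]
[1, 3, -34, -95, 59.4, 17.3, -78.3] [ 0.52 -0.02  0.12]
[1, 6, -35, -89, 62.1, 8.7, -83.6] [ 0.52 -0.02  0.12]
[1, 9, -34, -82, 64.6, -1.0, -87.8] [ 0.53 -0.02  0.13]
```

Emit:
apply_moves(
  commands=[
    [1, -4, 10, -1, 0, 7, 2],
    [1, -17, 15, -7, 0, 15, 2],
    [1, -37, 0, -12, 0.2, 22.5, 0.2],
    [1, -31, 3, -27, 6.2, 27.2, -2.3],
    [1, -25, 4, -42, 12, 31.5, -5.8],
    [1, -21, 4, -55, 17.7, 35.3, -10.2],
    [1, -17, 2, -67, 23, 38.3, -15.4],
    [1, -15, -1, -77, 28.2, 40.6, -21.4],
  ],
)

```text
time: 6.8
tool_pos: [0.5152, 0.009, 0.1469]
tcp_rot: [0.373, 1.329, -0.57]
wrist_force: [0.4, 0.0, -1.8]
width: 0.462
```

Run:
```python
from h import *
s=read_state();q=s['q'];print(q,s['width'])
g1,c=ik(PS+[0,0,.1],RS,[.3,.5,1.8,-.8,1.3,1])
P=jpath(q,g1); print(len(P)); jrows(P,1)
```

```text
[ 0.09012253 -0.0218507   2.13074067 -0.2359039   0.92515012 -0.72848786] 0.46184911046915067
10
[1, 9, -5, -2, 6.6, 1.1, -4.7] [0.51 0.01 0.14]
[1, 16, -9, -4, 13.2, 1.3, -9.7] [0.51 0.   0.13]
[1, 22, -14, -3, 19.9, 0.4, -14.7] [ 0.51 -0.    0.13]
[1, 26, -18, -2, 26.5, -1.6, -19.6] [ 0.51 -0.01  0.12]
[1, 29, -22, 1, 33.1, -4.6, -24.3] [ 0.51 -0.01  0.12]
[1, 31, -24, 5, 39.7, -8.6, -28.7] [ 0.51 -0.02  0.12]
[1, 31, -25, 9, 46.1, -13.7, -32.5] [ 0.51 -0.02  0.12]
[1, 31, -24, 14, 52.4, -19.7, -35.6] [ 0.52 -0.02  0.12]
[1, 29, -22, 20, 58.6, -26.5, -37.8] [ 0.52 -0.02  0.12]
[1, 27, -17, 25, 64.6, -34.2, -39.1] [ 0.53 -0.02  0.13]
```

Follows the plan exactly.

Emit:
apply_moves(
  commands=[
    [1, 9, -5, -2, 6.6, 1.1, -4.7],
    [1, 16, -9, -4, 13.2, 1.3, -9.7],
    [1, 22, -14, -3, 19.9, 0.4, -14.7],
    [1, 26, -18, -2, 26.5, -1.6, -19.6],
    [1, 29, -22, 1, 33.1, -4.6, -24.3],
    [1, 31, -24, 5, 39.7, -8.6, -28.7],
    [1, 31, -25, 9, 46.1, -13.7, -32.5],
    [1, 31, -24, 14, 52.4, -19.7, -35.6],
  ],
)

```text
time: 7.8
tool_pos: [0.5182, -0.0233, 0.122]
tcp_rot: [0.566, 0.756, -1.693]
wrist_force: [-0.1, -0.9, -1.9]
width: 0.466
```

Run:
```python
from h import *
s=read_state();q=s['q'];print(q,s['width'])
print(goto(PS+[0,0,.07],RS),goto(PS+[0,0,.04],RS),goto(PS+[0,0,.01],RS))
```

```text
[ 0.27793339  0.39643553  1.87237027 -0.61043698  1.4320364   0.62234135] 0.46642742287568917
(array([ 15.5,  14.9, -16.2]), array([ 15.5, -10.2,  -1.2])) (array([ 36.8,  20.7, -36.6]), array([ 15.5, -10.2,  -1.2])) (array([ 58.1,  26.4, -56.9]), array([ 15.5, -10.2,  -1.2]))
```

Emit:
apply_moves(
  commands=[
    [1, 8, 7, -8, 8, -5, -0.6],
    [1, 15.5, 15, -16, 15.5, -10.2, -1.2],
    [1, 26, 18, -26, 15.5, -10.2, -1.2],
    [1, 37, 20.5, -36.5, 15.5, -10.2, -1.2],
    [1, 37, 20.5, -36.5, 15.5, -10.2, -1.2],
  ],
)

```text
time: 8.43
tool_pos: [0.5265, -0.0236, 0.0661]
tcp_rot: [0.582, 0.421, -1.85]
wrist_force: [-0.3, -1.3, -0.7]
width: 0.465
```

Run:
```python
from h import *
s=read_state();print(s['width'],s['wrist_force'])
for h in(.01,.005,.002,0,-.002,-.004): print(h,goto(PS+[0,0,h],RS))
im,d,W=cam('scene');P=camera_params('scene');q=P['camera_from_world']@np.r_[s['tool_pos'],1];u,v=int(P['fx']*q[0]/q[2]+P['cx']),int(P['fy']*q[1]/q[2]+P['cy'])
save('c4.png',im[v-36:v+36,u-48:u+48],6)
n=W[v-40:v+40,u-50:u+50].reshape(-1,3);n=n[(n[:,0]>.45)&(n[:,2]>.03)&(n[:,2]<.12)]
for lo in np.arange(.03,.11,.01):
    k=n[(n[:,2]>lo)&(n[:,2]<lo+.01)]; print(lo,len(k))
```

```text
0.46452326011165523 [-0.28929434 -1.27574472 -0.65002393]
0.01 (array([ 16.4,   2.3, -23.9]), array([ 0.5, -0.3,  0.1]))
0.005 (array([ 19.3,   2.3, -28. ]), array([ 0.5, -0.3,  0.1]))
0.002 (array([ 21. ,   2.3, -30.4]), array([ 0.5, -0.3,  0.1]))
0 (array([ 22.1,   2.4, -32.1]), array([ 0.5, -0.3,  0.1]))
-0.002 (array([ 23.3,   2.4, -33.7]), array([ 0.5, -0.3,  0.1]))
-0.004 (array([ 24.5,   2.4, -35.3]), array([ 0.5, -0.3,  0.1]))
0.03 6
0.04 34
0.05 15
0.060000000000000005 30
0.07 53
0.08000000000000002 167
0.09000000000000001 130
0.1 96
```

View pics/c4.png

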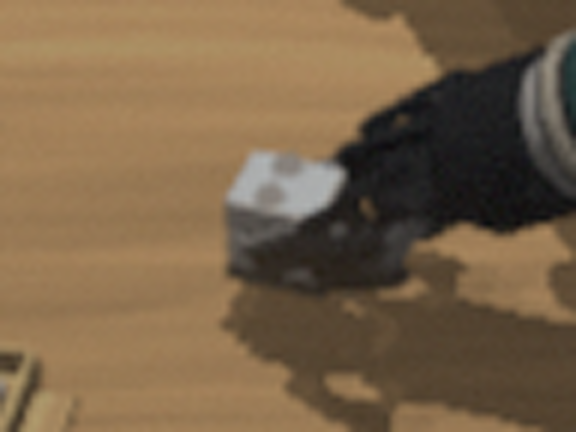

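The cat is held upright (about 290,215 in the crop), so I'm lowering it.

Emit:
apply_moves(
  commands=[
    [1, 9, 1, -13, 0, 0, 0],
    [1, 15, 1.5, -22, 0, 0, 0],
    [1, 18, 2, -26, 0, 0, 0],
    [1, 19.5, 2, -28, 0, 0, 0],
    [1, 20, 2, -29, 0, 0, 0],
    [1, 20.5, 2, -30, 0, 0, 0],
    [1, 20.5, 2, -30, 0, 0, 0],
  ],
)

```text
time: 9.35
tool_pos: [0.5296, -0.0229, 0.0307]
tcp_rot: [0.585, 0.42, -1.849]
wrist_force: [0.5, -0.6, -0.4]
width: 0.46
```

Emit:
apply_moves(
  commands=[
    [1, 0.6, 0, -0.8, 0, 0, 0],
    [1, 1.2, 0, -1.6, 0, 0, 0],
    [1, 1.2, 0, -1.6, 0, 0, 0],
  ],
)

```text
time: 9.72
tool_pos: [0.5294, -0.0231, 0.0286]
tcp_rot: [0.584, 0.42, -1.849]
wrist_force: [-1.0, 0.3, -2.0]
width: 0.462
```

Emit:
apply_moves(
  commands=[
    [1, 0.6, 0, -0.8, 0, 0, 0],
    [1, 0.9, 0, -1.2, 0, 0, 0],
    [1, 0.9, 0, -1.2, 0, 0, 0],
  ],
)

```text
time: 10.1
tool_pos: [0.5294, -0.0231, 0.027]
tcp_rot: [0.584, 0.42, -1.849]
wrist_force: [0.2, -1.0, -1.2]
width: 0.463
```

Emit:
apply_moves(
  commands=[
    [1, 0.6, 0, -0.8, 0, 0, 0],
    [1, 0.9, 0, -1.2, 0, 0, 0],
    [1, 0.9, 0, -1.2, 0, 0, 0],
  ],
)

```text
time: 10.48
tool_pos: [0.5295, -0.023, 0.0264]
tcp_rot: [0.584, 0.419, -1.849]
wrist_force: [-0.3, 2.6, 3.9]
width: 0.462
```

Emit:
apply_moves(
  commands=[
    [1, 0.6, 0, -0.8, 0, 0, 0],
    [1, 0.6, 0, -0.8, 0, 0, 0],
  ],
)

```text
time: 10.72
tool_pos: [0.5295, -0.023, 0.0263]
tcp_rot: [0.583, 0.418, -1.85]
wrist_force: [-2.8, 3.4, 9.1]
width: 0.462
```

Run:
```python
from h import *
print(read_state()['wrist_force'],read_state()['tool_pos'])
im,d,W=cam('top');m=(abs(W[...,0]-.53)<.08)&(abs(W[...,1]+.02)<.08)&(W[...,2]>.015)
wh=m&(im.min(-1)>130)
p=W[wh];print(len(p),np.round(np.percentile(p[:,2],[5,25,50,75,95]),4))
im,d,W=cam('scene');wh=(abs(W[...,0]-.53)<.06)&(abs(W[...,1]+.03)<.06)&(W[...,2]>.01)&(im.min(-1)>100)
p=W[wh];print(len(p),np.round(np.percentile(p[:,2],[5,25,50,75,95]),4))
```

```text
[-2.80288972  3.4115084   9.1138375 ] [ 0.52949115 -0.02299091  0.02630638]
169 [0.0423 0.0475 0.0496 0.0516 0.0549]
154 [0.0458 0.0486 0.0499 0.0514 0.0563]
```

Emit:
apply_moves(
  commands=[
    [1, -0.6, 0, 0.8, 0, 0, 0],
    [0.4, -0.6, 0, 0.8, 0, 0, 0],
    [0.2, -0.6, 0, 0.8, 0, 0, 0],
    [0, -0.6, 0, 0.8, 0, 0, 0],
    [0, -0.6, 0, 0.8, 0, 0, 0],
    [0, -0.6, 0, 0.8, 0, 0, 0],
  ],
)

```text
time: 11.58
tool_pos: [0.5294, -0.0232, 0.0255]
tcp_rot: [0.584, 0.42, -1.849]
wrist_force: [0.9, 0.3, -0.1]
width: 0.998
```

Emit:
apply_moves(
  commands=[
    [0, -15, 0, 0, 0, 0, 0],
    [0, -40, 0, 0, 0, 0, 0],
    [0, -80, 0, 0, 0, 0, 0],
    [0, -120, 0, 0, 0, 0, 0],
    [0, -160, 0, 0, 0, 0, 0],
    [0, -160, 0, 0, 0, 0, 0],
  ],
)

```text
time: 12.32
tool_pos: [0.5772, 0.1036, 0.1215]
tcp_rot: [0.593, 0.419, -1.843]
wrist_force: [0.5, -0.8, -0.1]
width: 1.002
```

Run:
```python
from h import *
s=read_state();print(s['q'],s['tool_pos'],s['width'])
def rect(n,p): print(n,len(p),cv2.minAreaRect((p[:,:2]*1000).astype(np.float32)),np.round(np.percentile(p[:,2],[5,50,95]),4))
def sub(W,x0,x1,y0,y1,z0,z1): return W[(W[...,0]>x0)&(W[...,0]<x1)&(W[...,1]>y0)&(W[...,1]<y1)&(W[...,2]>z0)&(W[...,2]<z1)]
I=[]
for n in('top','scene'):
    im,d,W=cam(n);I.append(im); np.savez(n+'1.npz',im=im,W=W)
    rect(n+' cat top',sub(W,.45,.61,-.1,.04,.043,.07)); rect(n+' done_b top',sub(W,.5,.64,-.26,-.14,.043,.07)); rect(n+' done_a top',sub(W,.5,.62,-.42,-.3,.043,.07))
    rect(n+' ears',sub(W,.45,.61,-.1,.04,.054,.07))
    rect(n+' paws',sub(W,.45,.61,-.06,.06,.008,.02))
save('c5.png',np.hstack([cv2.resize(I[0][150:270,270:430],(400,300)),cv2.resize(I[1][140:260,250:410],(400,300))]))
```

```text
[ 0.46000751  0.64687424  1.57480358 -0.60374086  1.68237791  0.98006272] [0.57718858 0.10364794 0.1215226 ] 1.0022257838334552
top cat top 214 ((526.0210571289062, -24.200897216796875), (47.97892761230469, 39.514671325683594), 70.92005920410156) [0.0457 0.0499 0.0572]
top done_b top 230 ((581.4972534179688, -199.8347625732422), (50.161231994628906, 40.09208297729492), 77.824462890625) [0.0484 0.0544 0.0611]
top done_a top 231 ((548.6563110351562, -360.2498779296875), (51.29230499267578, 40.261741638183594), 78.88420104980469) [0.0495 0.0556 0.0609]
top ears 30 ((525.7484741210938, -19.265941619873047), (32.487239837646484, 41.126708984375), 0.8586377501487732) [0.0542 0.0561 0.0599]
top paws 48 ((553.38671875, -11.678604125976562), (99.82726287841797, 77.25567626953125), 41.92066192626953) [0.0086 0.0118 0.0165]
scene cat top 178 ((532.9298095703125, -26.33375358581543), (49.42470169067383, 45.63216781616211), 76.77690887451172) [0.0448 0.0497 0.0557]
scene done_b top 224 ((588.20263671875, -202.0102996826172), (49.475433349609375, 42.438419342041016), 78.61890411376953) [0.0451 0.0544 0.0593]
scene done_a top 223 ((555.1295166015625, -361.75335693359375), (48.717098236083984, 43.263851165771484), 82.07157897949219) [0.0446 0.0541 0.0598]
scene ears 17 ((532.5255126953125, -29.077743530273438), (7.270622253417969, 27.923688888549805), 71.51280975341797) [0.0542 0.0558 0.0593]
scene paws 95 ((546.8178100585938, -17.348674774169922), (33.59408187866211, 67.30330657958984), 16.1695499420166) [0.0089 0.0127 0.0189]
```

View pics/c5.png

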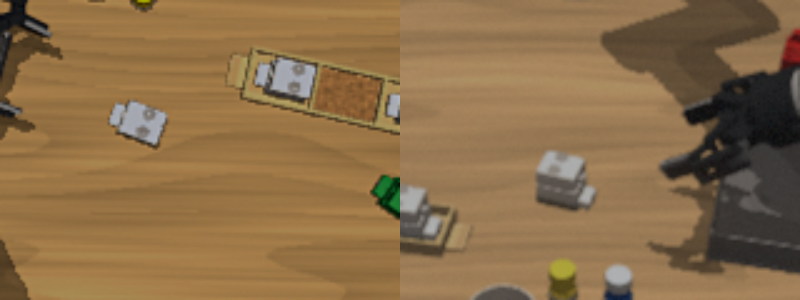

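Run:
```python
from h import *
a=np.load('top1.npz');W,im=a['W'],a['im'].astype(int)
def sub(x0,x1,y0,y1,z0,z1): return W[(W[...,0]>x0)&(W[...,0]<x1)&(W[...,1]>y0)&(W[...,1]<y1)&(W[...,2]>z0)&(W[...,2]<z1)]
def rc(p): return [np.round(v,1) for v in cv2.minAreaRect((p[:,:2]*1000).astype(np.float32))]
for dz in(.03,.036,.04):
    print(dz,'cat',rc(sub(.45,.61,-.1,.04,dz,.056)),'b',rc(sub(.5,.64,-.26,-.14,dz+.007,.063)),'a',rc(sub(.5,.62,-.42,-.3,dz+.007,.063)))
# colour-mean of top faces
for n,w,z in(('cat',(.45,.61,-.1,.04),.044),('b',(.5,.64,-.26,-.14),.051),('a',(.5,.62,-.42,-.3),.051)):
    p=sub(*w,z,z+.012);print(n,'mean',np.round(p.mean(0)*1000,1),len(p))
h=cv2.cvtColor(a['im'],cv2.COLOR_RGB2HSV).astype(int)
pp=W[180:198,400:420]; 
px=a['im'][190,409];print('cork px',px,h[190,409],'wood',a['im'][230,380],h[230,380],'tray',W[190,409])
m=(abs(im-px).sum(-1)<75)&(W[...,0]>.51)&(W[...,0]<.62)&(W[...,1]<-.22)&(W[...,1]>-.34)&(abs(W[...,2]-.007)<.006)
n,l,st,ce=cv2.connectedComponentsWithStats(cv2.morphologyEx(m.astype(np.uint8),cv2.MORPH_CLOSE,np.ones((3,3))))
i=1+st[1:,4].argmax();k=W[l==i];print(st[i],ce[i],rc(k),np.round(np.nanmean(k,0),4))
p=sub(.5,.63,-.405,-.16,.013,.024);print('walls',rc(p),len(p))
```

```text
0.03 cat [array([526.2, -23.1]), array([50.8, 40.1]), np.float64(68.6)] b [array([ 581.5, -199.8]), array([50.2, 40.1]), np.float64(77.8)] a [array([ 548.6, -360.3]), array([51.4, 40.6]), np.float64(79.6)]
0.036 cat [array([526.3, -23.1]), array([50.8, 39.9]), np.float64(68.6)] b [array([ 581.5, -199.8]), array([50.2, 40.1]), np.float64(77.8)] a [array([ 548.7, -360.2]), array([51.3, 40.3]), np.float64(78.9)]
0.04 cat [array([526. , -24.1]), array([48.4, 40. ]), np.float64(69.1)] b [array([ 581.3, -200.9]), array([47.9, 39.9]), np.float64(77.3)] a [array([ 548.5, -360.9]), array([50. , 40.3]), np.float64(78.9)]
cat mean [526.2 -24.   49.8] 193
b mean [ 581.1 -200.7   55.5] 191
a mean [ 548.1 -360.4   55.9] 206
cork px [141  96  51] [ 15 163 141] wood [155 118  69] [ 17 141 155] tray [ 0.55941481 -0.27687619  0.00580962]
[391 171  39  36 845] [409.75502959 188.93136095] [array([ 575.1, -274.6]), array([ 57.1, 155.8]), np.float64(39.9)] [ 0.5629 -0.2795  0.0042]
walls [array([ 566.1, -275.6]), array([246.3,  64.9]), np.float64(78.5)] 409
```

```bash
cat >> h.py <<'E'
l_=np.array([-d_[1],d_[0],0]);RD=frame(-Z,l_);T=np.array([.5291,-.0246,.035])
ty=np.radians(78.4-90);RT=frame(-Z,[np.cos(ty),np.sin(ty),0]);F=np.array([.5678,-.2813,.042])
E
python3 - <<'E'
from h import *
q=read_state()['q']
for p,Rm in((T+[0,0,.13],RD),(T,RD),(F+[0,0,.12],RT),(F,RT)):
    q,c=ik(p,Rm,q);print(np.round(q,2),c<1e-8)
print(goto(T+[0,0,.13],RD),goto(T,RD))
jrows(jpath(read_state()['q'],ik(T+[0,0,.13],RD,read_state()['q'])[0]),0)
E
```

```text
[-0.09  0.06  2.   -0.    1.09  0.26] True
[-0.09  0.22  2.09 -0.    0.83  0.26] True
[-0.5   0.25  1.78  0.    1.11 -0.3 ] True
[-0.5   0.38  1.86 -0.    0.9  -0.3 ] True
(array([ 81.8,  -0.7, 114.9]), array([ 0.4, 54.6,  0.2])) (array([157.2,  -0. ,   9. ]), array([ 0.4, 54.6,  0.2]))
[0, 24, -1, 18, -2.6, 8.1, -3.8] [0.56 0.07 0.12]
[0, 42, -4, 34, -4.4, 16.4, -6.4] [0.55 0.05 0.12]
[0, 56, -7, 48, -5.3, 24.9, -7.6] [0.54 0.03 0.13]
[0, 66, -8, 63, -5.2, 33.1, -7.5] [0.54 0.02 0.13]
[0, 73, -8, 78, -4.2, 41.0, -6.1] [0.53 0.   0.14]
[0, 78, -6, 95, -2.4, 48.2, -3.5] [ 0.53 -0.01  0.15]
[0, 82, -1, 115, 0.4, 54.6, 0.2] [ 0.53 -0.02  0.16]
```

Emit:
apply_moves(
  commands=[
    [0, 15, -1, 22, 0, 8, 0],
    [0, 25, -1, 40, 0, 16, 0],
    [0, 35, -1, 55, 0, 25, 0],
    [0, 48, -1, 70, 0, 33, 0],
    [0, 60, -1, 85, 0.2, 41, 0],
    [0, 72, -1, 100, 0.3, 48.2, 0],
    [0, 82, -1, 115, 0.4, 54.6, 0.2],
    [0, 82, -1, 115, 0.4, 54.6, 0.2],
  ],
)

```text
time: 13.42
tool_pos: [0.5263, -0.0287, 0.1643]
tcp_rot: [1.465, 1.02, -1.468]
wrist_force: [0.0, 0.2, 0.2]
width: 1.002
```

Run:
```python
from h import *
print(read_state()['tool_pos'],goto(T,RD))
```

```text
[ 0.52633791 -0.02865     0.16425079] (array([129.2,   1.4,  -4.9]), array([-0.4,  0.1,  0.1]))
```

Emit:
apply_moves(
  commands=[
    [0, 30, 1.4, -3, -0.4, 0, 0],
    [0, 60, 1.4, -3, -0.4, 0, 0],
    [0, 85, 1.4, -3, -0.4, 0, 0],
    [0, 85, 1.4, -3, -0.4, 0, 0],
  ],
)

```text
time: 13.92
tool_pos: [0.5274, -0.0225, 0.0761]
tcp_rot: [1.451, 1.032, -1.465]
wrist_force: [-0.8, 0.3, 0.8]
width: 0.999
```

Run:
```python
from h import *
print(read_state()['tool_pos'],goto(T,RD))
```

```text
[ 0.52737562 -0.02248824  0.07613822] (array([41.1,  2.7,  1.3]), array([0.4, 0.2, 0.5]))
```

Emit:
apply_moves(
  commands=[
    [0, 15, 2, 1, 0.2, 0, 0.2],
    [0, 30, 2.7, 1.3, 0.4, 0, 0.2],
    [0, 38, 2.7, 1.3, 0.4, 0, 0.2],
    [0, 41, 2.7, 1.3, 0.4, 0, 0.2],
    [0, 41, 2.7, 1.3, 0.4, 0, 0.2],
  ],
)

```text
time: 14.55
tool_pos: [0.5327, -0.0258, 0.0385]
tcp_rot: [1.463, 1.02, -1.461]
wrist_force: [-0.9, -0.3, -0.1]
width: 1.0
```

Run:
```python
from h import *
print(read_state()['tool_pos'],read_state()['wrist_force'],goto(T,RD))
```

```text
[ 0.53269391 -0.0257684   0.03852677] [-0.86889358 -0.31043498 -0.1339199 ] (array([ 3.5, -3.8,  0.1]), array([-0.1,  0. , -0.2]))
```

Emit:
apply_moves(
  commands=[
    [0, 0, 0, 0, 0, 0, 0],
    [0, 0, 0, 0, 0, 0, 0],
  ],
)

```text
time: 14.8
tool_pos: [0.5331, -0.0257, 0.0391]
tcp_rot: [1.463, 1.019, -1.46]
wrist_force: [0.3, 0.7, -0.0]
width: 0.997
```

Run:
```python
from h import *
print(read_state()['tool_pos'],goto(T,RD))
```

```text
[ 0.53309191 -0.02574995  0.03907826] (array([ 4.1, -4.2,  0.3]), array([-0.1,  0. , -0.2]))
```

Emit:
apply_moves(
  commands=[
    [0, 2, -3, 0.3, 0, 0, 0],
    [0, 4, -4.2, 0.3, 0, 0, 0],
    [0, 4, -4.2, 0.3, 0, 0, 0],
    [0, 4, -4.2, 0.3, 0, 0, 0],
  ],
)

```text
time: 15.3
tool_pos: [0.5286, -0.0245, 0.0345]
tcp_rot: [1.462, 1.02, -1.461]
wrist_force: [-0.9, -0.3, -0.1]
width: 1.0
```

Emit:
apply_moves(
  commands=[
    [0.3, 0, 0, 0, 0, 0, 0],
    [0.5, 0, 0, 0, 0, 0, 0],
    [1, 0, 0, 0, 0, 0, 0],
    [1, 0, 0, 0, 0, 0, 0],
    [1, 0, 0, 0, 0, 0, 0],
    [1, 0, 0, 0, 0, 0, 0],
  ],
  force=50,
)

```text
time: 16.05
tool_pos: [0.529, -0.0246, 0.0348]
tcp_rot: [1.463, 1.019, -1.46]
wrist_force: [0.9, -0.3, 2.0]
width: 0.46
```

Run:
```python
from h import *
s=read_state();print(s['tool_pos'],s['width'],s['wrist_force'],s['q'],goto(T,RD))
q=ik(s['tool_pos']+[0,0,.1],R.from_rotvec(s['tcp_rot']).as_matrix(),s['q'])[0]
jrows([q]+jpath(q,ik(F+[0,0,.1],RT,q)[0]),1)
```

```text
[ 0.52896458 -0.02460232  0.0347836 ] 0.4603454226903305 [ 0.92823626 -0.27620806  1.96938428] [-0.09252682  0.21849728  2.09309001 -0.00213236  0.82665477  0.25900354] (array([-0.2,  0.1, -0. ]), array([-0.1,  0. , -0.2]))
[1, -100, 0, 0, 0.0, -0.0, -0.0] [ 0.53 -0.02  0.13]
[1, -102, 27, 31, -1.4, -0.0, -0.0] [ 0.54 -0.06  0.14]
[1, -104, 52, 65, -2.8, -0.0, -0.1] [ 0.56 -0.1   0.14]
[1, -105, 74, 102, -4.2, 0.0, -0.1] [ 0.56 -0.15  0.14]
[1, -106, 94, 142, -5.6, 0.0, -0.1] [ 0.57 -0.19  0.14]
[1, -107, 111, 184, -7.0, 0.0, -0.2] [ 0.57 -0.24  0.14]
[1, -107, 125, 228, -8.5, 0.1, -0.2] [ 0.57 -0.28  0.14]
```

Emit:
apply_moves(
  commands=[
    [1, -20, 0, 0, 0, 0, 0],
    [1, -60, 0, 0, 0, 0, 0],
    [1, -100, 0, 0, 0, 0, 0],
    [1, -105, 27, 31, -1.4, 0, 0],
    [1, -106, 52, 65, -2.8, 0, 0],
    [1, -107, 74, 102, -4.2, 0, 0],
    [1, -107, 94, 142, -5.6, 0, -0.1],
    [1, -107, 111, 184, -7, 0, -0.1],
  ],
)

```text
time: 17.05
tool_pos: [0.569, -0.2363, 0.1411]
tcp_rot: [1.374, 1.093, -1.375]
wrist_force: [-0.5, -0.6, -1.8]
width: 0.458
```

Run:
```python
from h import *
s=read_state();print(s['tool_pos'],s['width'],goto(F+[0,0,.05],RT))
```

```text
[ 0.56904036 -0.23629634  0.14111461] 0.45844929669817 (array([49.1,  8.9, 44.1]), array([-1.4,  0. ,  0. ]))
```

Emit:
apply_moves(
  commands=[
    [1, 0, 5, 25, -1, 0, 0],
    [1, 0, 8.5, 43, -1.4, 0, 0],
    [1, 20, 8.5, 43, -1.4, 0, 0],
    [1, 40, 8.5, 43, -1.4, 0, 0],
    [1, 40, 8.5, 43, -1.4, 0, 0],
    [1, 40, 8.5, 43, -1.4, 0, 0],
  ],
)

```text
time: 17.8
tool_pos: [0.568, -0.278, 0.1015]
tcp_rot: [1.356, 1.106, -1.357]
wrist_force: [-0.2, 0.3, -1.4]
width: 0.459
```

Run:
```python
from h import *
s=read_state();print(s['tool_pos'],s['width'],s['wrist_force'],goto(F+[0,0,.01],RT))
I=[]
for n in('top','scene'):
    im,d,W=cam(n);I.append(im);P=camera_params(n);q=P['camera_from_world']@np.r_[F,1];print(n,P['fx']*q[0]/q[2]+P['cx'],P['fy']*q[1]/q[2]+P['cy'])
    np.savez(n+'2.npz',im=im,W=W)
save('c6.png',np.hstack([cv2.resize(I[0][150:225,360:460],(400,300)),cv2.resize(I[1][175:250,180:280],(400,300))]))
```

```text
[ 0.56798537 -0.27804044  0.10145337] 0.4591878714460049 [-0.16401564  0.29676091 -1.43362112] (array([49.5,  0.5,  3.2]), array([0., 0., 0.]))
top 413.0254264339179 186.2732422212218
scene 222.634126972745 217.90094813140516
```

View pics/c6.png

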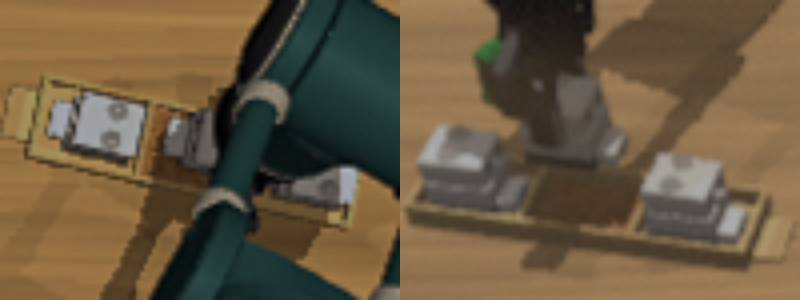

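The cat hangs upright over the corked pocket (scene crop about 575,130), paws matching its neighbours. Lowering in stages.

Emit:
apply_moves(
  commands=[
    [1, 10, 0.5, 3.2, 0, 0, 0],
    [1, 25, 0.5, 3.2, 0, 0, 0],
    [1, 35, 0.5, 3.2, 0, 0, 0],
    [1, 35, 0.5, 3.2, 0, 0, 0],
    [1, 35, 0.5, 3.2, 0, 0, 0],
  ],
)

```text
time: 18.52
tool_pos: [0.568, -0.2825, 0.067]
tcp_rot: [1.357, 1.104, -1.357]
wrist_force: [0.9, 0.8, -1.4]
width: 0.46
```

Run:
```python
from h import *
s=read_state();print(s['tool_pos'],s['wrist_force'],goto(F,RT))
```

```text
[ 0.56801645 -0.28245719  0.06696245] [ 0.85430042  0.82399222 -1.42100913] (array([25. , -0.5, -1.1]), array([-0.1,  0.1, -0.1]))
```

Emit:
apply_moves(
  commands=[
    [1, 8, -0.5, -1, 0, 0, 0],
    [1, 15, -0.5, -1, 0, 0, 0],
    [1, 19, -0.5, -1, 0, 0, 0],
    [1, 21, -0.5, -1, 0, 0, 0],
    [1, 22, -0.5, -1, 0, 0, 0],
    [1, 22, -0.5, -1, 0, 0, 0],
  ],
)

```text
time: 19.27
tool_pos: [0.5678, -0.2814, 0.0452]
tcp_rot: [1.357, 1.104, -1.357]
wrist_force: [0.5, 0.8, -0.6]
width: 0.459
```

Emit:
apply_moves(
  commands=[
    [1, 0.8, 0, 0, 0, 0, 0],
    [1, 1.6, 0, 0, 0, 0, 0],
    [1, 1.6, 0, 0, 0, 0, 0],
  ],
)

```text
time: 19.65
tool_pos: [0.5677, -0.2813, 0.0434]
tcp_rot: [1.357, 1.105, -1.357]
wrist_force: [-0.1, 0.0, -2.0]
width: 0.461
```

Run:
```python
from h import *
s=read_state();print(s['tool_pos'],s['wrist_force'],goto(F,RT))
```

```text
[ 0.56766547 -0.28130845  0.04342508] [-0.07524743  0.03427486 -2.00093071] (array([ 1.4,  0.1, -0. ]), array([-0.1,  0.1, -0.1]))
```

Emit:
apply_moves(
  commands=[
    [1, 0.6, 0, 0, 0, 0, 0],
    [1, 1.2, 0, 0, 0, 0, 0],
    [1, 1.2, 0, 0, 0, 0, 0],
  ],
)

```text
time: 20.02
tool_pos: [0.5676, -0.2813, 0.0422]
tcp_rot: [1.357, 1.105, -1.357]
wrist_force: [0.1, -0.1, -1.0]
width: 0.456
```

Emit:
apply_moves(
  commands=[
    [1, 0.6, 0, 0, 0, 0, 0],
    [1, 0.6, 0, 0, 0, 0, 0],
  ],
)

```text
time: 20.27
tool_pos: [0.5678, -0.2814, 0.0418]
tcp_rot: [1.357, 1.104, -1.357]
wrist_force: [-0.9, 0.0, 0.1]
width: 0.46
```

Emit:
apply_moves(
  commands=[
    [1, 0.7, 0, 0, 0, 0, 0],
    [1, 0.7, 0, 0, 0, 0, 0],
  ],
)

```text
time: 20.52
tool_pos: [0.5678, -0.2814, 0.0418]
tcp_rot: [1.357, 1.104, -1.357]
wrist_force: [-2.6, 1.6, 4.2]
width: 0.466
```

Contact at TCP z = 0.0418, as predicted. Releasing and retreating.

Emit:
apply_moves(
  commands=[
    [1, -0.5, 0, 0, 0, 0, 0],
    [0.45, -0.5, 0, 0, 0, 0, 0],
    [0.3, -0.5, 0, 0, 0, 0, 0],
    [0.1, -0.5, 0, 0, 0, 0, 0],
    [0, -0.5, 0, 0, 0, 0, 0],
    [0, -0.5, 0, 0, 0, 0, 0],
  ],
)

```text
time: 21.28
tool_pos: [0.5677, -0.2814, 0.0414]
tcp_rot: [1.357, 1.104, -1.357]
wrist_force: [0.0, -0.1, 0.7]
width: 1.001
```

Emit:
apply_moves(
  commands=[
    [0, -15, 0, 0, 0, 0, 0],
    [0, -40, 0, 0, 0, 0, 0],
    [0, -90, 0, 0, 0, 0, 0],
    [0, -140, 0, 0, 0, 0, 0],
    [0, -160, 0, -50, 0, 0, 0],
    [0, -160, 0, -100, 0, 0, 0],
    [0, -160, 0, -150, 0, 0, 0],
    [0, -160, 0, -200, 0, 0, 0],
  ],
)

```text
time: 22.28
tool_pos: [0.6085, -0.0838, 0.203]
tcp_rot: [1.358, 1.103, -1.356]
wrist_force: [0.1, 0.2, 0.0]
width: 0.997
```

Run:
```python
from h import *
s=read_state();print(s['time'],s['tool_pos'],s['width'])
I=[]
for n in('top','scene'):
    im,d,W=cam(n);I.append(im)
    def sub(x0,x1,y0,y1,z0,z1): return W[(W[...,0]>x0)&(W[...,0]<x1)&(W[...,1]>y0)&(W[...,1]<y1)&(W[...,2]>z0)&(W[...,2]<z1)]
    for k,w in(('b',(.5,.64,-.248,-.14)),('cat',(.5,.64,-.32,-.245)),('a',(.5,.62,-.42,-.325))):
        p=sub(*w,.046,.063);print(n,k,len(p),np.round(p.mean(0)*1000,1),[np.round(v,1) for v in cv2.minAreaRect((p[:,:2]*1000).astype(np.float32))])
save('c7.png',np.vstack([np.hstack([cv2.resize(I[0][150:225,360:460],(400,300)),cv2.resize(I[1][175:250,180:280],(400,300))]),np.hstack([cv2.resize(I[0][50:350,150:550],(400,300)),cv2.resize(I[1][100:400,100:500],(400,300))])]))
```

```text
22.275 [ 0.60848837 -0.08383277  0.20299455] 0.9974524938458758
top b 83 [ 582. -196.   54.] [array([ 581.2, -200.6]), array([49.8, 40.1]), np.float64(78.7)]
top cat 217 [ 564.1 -279.7   56.3] [array([ 564.8, -280.7]), array([48.8, 40.1]), np.float64(78.7)]
top a 220 [ 548.2 -360.    54.9] [array([ 548.3, -361.4]), array([50. , 40.4]), np.float64(79.5)]
scene b 207 [ 590.6 -200.9   54.1] [array([ 587.9, -202.1]), array([49.9, 43.1]), np.float64(79.2)]
scene cat 215 [ 575.  -280.4   55.3] [array([ 571.9, -281.6]), array([50. , 40.2]), np.float64(80.2)]
scene a 205 [ 558.3 -360.9   54.1] [array([ 555.1, -362.3]), array([49.2, 40.6]), np.float64(80.5)]
```

View pics/c7.png

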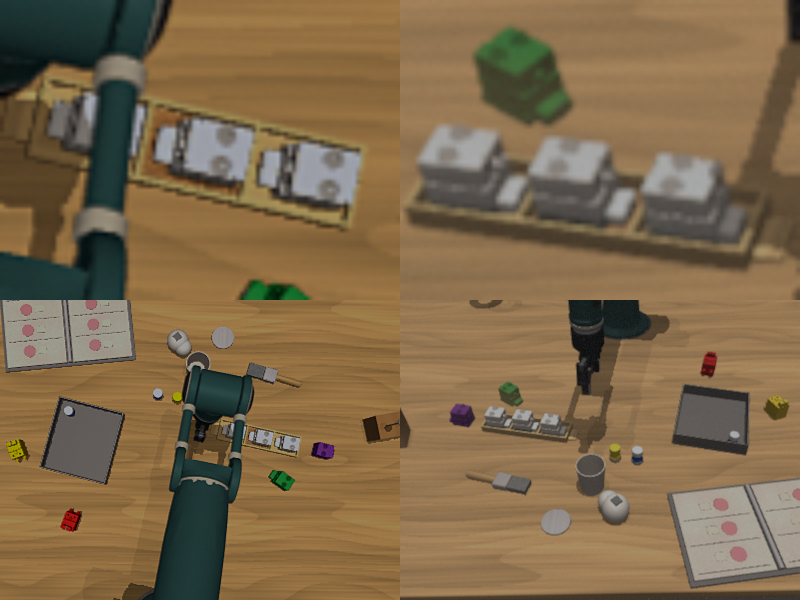

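```bash
python3 -c "from workcell import *; print(finish_job())"
```

```text
the job is handed in; nothing more can be done
None
```

The cat is now upright in the tray's empty middle pocket, with its paws pointing the same way as the two done cats. I handed the job in at about 22.4 s of the 54 s allowed.

**How it went:** I took the cat from the bin with a tilted grasp and turned it upright. I stood it on the open table near (0.53, -0.02) and let go. After backing off, I gripped it again from above at 50 N and lowered it onto the liner until I felt light contact, about 4 N. Then I opened the gripper and moved clear.

**Last checks:**
- **Position:** the top camera puts the cat within 1 mm of the midpoint between the two done cats. Its yaw is 78.7°, against 78.7° and 79.5° for theirs.
- **Height:** it stands about 1–2 mm higher than its neighbours, which fits the 2 mm liner underneath.
- **Surroundings:** both done cats measure within about 1 mm of where they were, and the jars, the cup and the look-alikes are still standing in place. The largest wrist force I saw was about 10 N.

**Disagreements:** the two cameras differ by up to about 7 mm in x, so I placed the cat by its position relative to the neighbours in the top camera, where that bias cancels out. My first standing orientation needed a joint past its range, so I stood the cat up from a different side instead.

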